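# Get the hearing-aid case out from behind the clutter and dock it

## Task

Clear the upside-down tumbler, the ear-dome holder and the jar out of the grey tray and stand all three on the cork mat, leaving the black hearing-aid case where it is meanwhile. Then set the case in the middle of the white oval charging dock, lying along the dock's oval, and only after that put each of the three back, standing as before, on the same spot in the tray where it stood at the start. Leave the mirror and the key dish alone.

Things in the scene. Friction and masses are not known exactly. Their poses are not given: they have to be found in the camera images.
- tumbler: Clear glass tumbler standing upside down: a slightly tapered round, 68 mm across at the rim (below), 58 mm at its closed base (on top), 95 mm tall, about 0.22 kg. Origin: centre of its underside (the mouth) as it stands; z up. Can be gripped across its upper part. Starts on one of three round spots in the tray (which one varies).
- dome_holder: Blue silicone ear-dome holder, rigid: a round drum 60 mm across and 38 mm high with six small white domes (to 44 mm height) around the rim of its top, and in the middle an upright round post 24 mm across that reaches 80 mm above the underside. Grip the post. About 0.13 kg. Origin: centre of its underside; z up. Starts on one of the three spots in the tray.
- jar: White round ceramic jar, 56 mm across, with a fixed aluminium lid 58 mm across from 58 mm to 75 mm height (total height 75 mm). About 0.16 kg. Origin: centre of its underside; z up. Starts on one of the three spots in the tray.
- case: Black hearing-aid case with a thin aluminium seam: an oval (flat sides, half-round ends) 76 mm long (its x), 48 mm wide (its y), 34 mm high, about 0.12 kg, closed. Origin: centre of its underside; z up. Starts at the back of the tray, along the tray's x, 8 mm from the upstand and boxed in by the three things (gaps 13 to 22 mm).
- tray: Fixed soft-grey plastic organizer tier, 190 mm (its x) by 260 mm (its y). Origin: centre of its underside on the ledge. Floor 4 mm thick; 10 mm lips in front (-x) and at the sides, 50 mm upstand at the back (+x). White outlines (74 mm) mark three spots at (x, y) = (-40, 0), (15, 74), (15, -74) mm in its frame; things start within 3 mm of them, the case near (45, 0).
- mat: Fixed cork mat, the side area: 270 mm (its x) by 110 mm (its y), 3 mm thick, flat on the ledge to one side of the tray (left or right varies). Origin: centre of its underside.
- dock: Fixed white oval charging dock on the other side of the tray: 130 mm long (its x), 90 mm wide (its y), flat top 22 mm above its origin, with a thin grey oval outline of the case's place in the middle. Origin: centre of its underside.
- mirror: Bystander: small round aluminium mirror (110 mm) on a pivoting stand with a 90 mm round foot, 180 mm tall, loose. To be left alone. Origin: centre of the foot's underside.
- dish: Bystander: white ceramic key dish, 110 mm across, 22 mm high, loose. To be left alone. Origin: centre of its underside.

How it is judged (in metres and radians):
On the way, in this order (a step that is already met when the one before it is completed fails the run):
1. tumbler, dome holder and jar all stand released on the cork mat, the case still in its place (x of tumbler in the frame of mat between -0.135 and 0.135 m and y of tumbler in the frame of mat between -0.055 and 0.055 m and z of each of tumbler, dome_holder, jar in the frame of mat below 0.01 m and linear speed of each of tumbler, dome_holder, jar below 0.03 m/s and angle between each of tumbler, dome_holder, jar's own z axis and vertical below 0.15 rad and contact force between each of tumbler, dome_holder, jar and the fingers below 0.3 N and x of dome_holder in the frame of mat between -0.135 and 0.135 m and y of dome_holder in the frame of mat between -0.055 and 0.055 m and x of jar in the frame of mat between -0.135 and 0.135 m and y of jar in the frame of mat between -0.055 and 0.055 m and distance of case from where it was at the start of the episode below 0.02 m), for 0.2 s.
2. the case lies released in the middle of the dock, the three still on the mat (horizontal distance between case and dock below 0.013 m and angle between the x axis of case and the x axis of dock, either way round below 0.26 rad and z of case in the frame of dock between 0.016 and 0.028 m and linear speed of each of case, tumbler, dome_holder, jar below 0.03 m/s and angle between each of case, tumbler, dome_holder, jar's own z axis and vertical below 0.15 rad and contact force between each of case, tumbler, dome_holder, jar and the fingers below 0.3 N and x of tumbler in the frame of mat between -0.135 and 0.135 m and y of tumbler in the frame of mat between -0.055 and 0.055 m and z of each of tumbler, dome_holder, jar in the frame of mat below 0.01 m and x of dome_holder in the frame of mat between -0.135 and 0.135 m and y of dome_holder in the frame of mat between -0.055 and 0.055 m and x of jar in the frame of mat between -0.135 and 0.135 m and y of jar in the frame of mat between -0.055 and 0.055 m), for 0.2 s.
At the end, for the whole second after the job is handed in: The case rests on the dock's top within 13 mm of its middle and within 15 degrees of the dock's long axis; tumbler, dome holder and jar each stand upright, released and at rest within 15 mm of where that same thing stood at the start (turn about the vertical does not matter) (horizontal distance between case and dock below 0.013 m and angle between the x axis of case and the x axis of dock, either way round below 0.26 rad and z of case in the frame of dock between 0.016 and 0.028 m and linear speed of each of case, tumbler, dome_holder, jar below 0.03 m/s and angle between each of case, tumbler, dome_holder, jar's own z axis and vertical below 0.15 rad and contact force between each of case, tumbler, dome_holder, jar and the fingers below 0.3 N and distance of each of tumbler, dome_holder, jar from where it was at the start of the episode below 0.015 m); the robot touches nothing.
It fails at once if the mirror is pushed more than 25 mm or tipped (distance of mirror from where it was at the start of the episode above 0.025 m or angle between mirror's own z axis and vertical above 0.3 rad).
It fails at once if the key dish is pushed more than 25 mm or tipped (distance of dish from where it was at the start of the episode above 0.025 m or angle between dish's own z axis and vertical above 0.3 rad).
It also fails if it takes over 131 s, if anything falls off the work surface, if the arm or the gripper's body presses on something with over 40 N, if the wrist force passes 120 N, or if a joint passes its speed limit or range.

## Robot

A 6-joint arm with a two-finger parallel gripper is mounted at the origin on the work surface. World frame = base frame: x ahead of the robot, y to its left, z up, the work surface at z = 0. Lengths are in mm, angles in rad, forces in N, time in s.
With the tool pointing down it reaches from about 250 to 725 mm from the base axis. Payload 4 kg.
Tool frame: the origin (TCP) lies at the very end of the fingers, on their centre line; the grasp point (between the pads) lies 19 mm behind it (hold_point_z is the distance from the TCP to the grasp point, in mm); z points along the fingers, y is the line along which they close (so a half turn about z gives the same grasp; the last joint's range is limited). The gripper opens to 85 mm and grips with 20 to 120 N. Pads are 22 mm wide; open, the fingers measure 114 mm over their backs; the gripper's body (76 mm by 85 mm) begins 54 mm behind the grasp point. The pads swing forward as they close: fully open they stand 13 mm farther back than shut.
Start: joints at [1.226, 0.241, 0.005, 1.335, 0, 1.571], TCP at [169.002, 470.572, 231.306] pointing down, gripper open.
Joint ranges: [-2.72, 2.72], [-1.05, 1.87], [-1.09, 1.28], [-1.99, 2.15], [-1.42, 1.44], [-3.14, 3.14]. Speed limits (rad/s): [2.79, 2.79, 3.14, 3.14, 3.14, 3.14].

## Interface

Orientations are given as [roll, pitch, yaw] about the fixed x, y, z axes, in that order (R = Rz(yaw) Ry(pitch) Rx(roll)).
In Python, from station import sense, snapshot, camera_model, hand_in, hold_point_z gives the robot as it stands.
- The arm moves only by the tool arm_command, never from a script. Its argument "rows" is a list of rows, each a list of 6 numbers: the shift along the world's x, y, z in mm, then the turn, a rotation vector about the world's x, y, z in degrees. A call has 1 to 20 rows; each row shifts and turns the commanded pose from where the row before left it; what a row does not reach is not made up. A row lasts 1/12 s, in which the tool goes at most 41.7 mm and 7.16 degrees, less where a joint would pass 70% of its speed; a pose out of reach is approached as far as the arm can. A call is refused whole if a number of a shift passes 41.7 or a number of a turn 7.16, either way. A call with a gripper value outside its range is refused whole. "hand" is the finger opening in mm, from 0 to 85.4, set as the call begins (left out, the last holds). The fingers move at their own pace and stop on an object; "force" is the grip in N (left out, the last holds). Time passes only in rows, so rows that do not move let the fingers close. It gives the time, the measured TCP pose, the force, the opening and the grip force at its end, in the units of the state.
- sense(): the state, without advancing time (a new reading comes with each control period).
- snapshot(name): name is "scene" or "top"; returns the picture (420x560x3 uint8, blue, green, red); there is no depth.
- camera_model(name): a dict with "intrinsics" (3x3 intrinsics, pixels), "R" (3x3) and "t" (3): a world point X has camera coordinates R X + t. Camera axes: x right, y down, z forward; pixel columns grow to the right and rows downward; lengths in mm; the calibration is good to about 2 mm. A picture is of the moment at which its call begins. camera_model takes no time and is no camera call.
- hand_in(): hands the job in; it is judged then, once.
The state is a dict: "time_s": time; "qpos": joint angles; "qvel": joint speeds; "tau": joint torques, N m; "tcp_pos": TCP position; "ee_rot": TCP orientation; "wrist_force": force on the tool from outside, world axes, zero at the start; "moment": the same for the moment, N m; "gripper_width": finger opening in mm; "gripper_force": force on a finger pad.
Only numpy, scipy, OpenCV 4.12 (cv2) and the standard library are available. Lean on these libraries where they do the work, as an engineer would, in place of code of your own. Each camera call takes 0.05 s, during which the arm holds its last target. There are 200 camera calls.

## Working session

There is one attempt and no reset: what is moved stays moved. The work goes in short steps, Python scripts to look and compute and a tool call to move; the robot and the scene stay as the last step left them, time stands still between calls to the robot, and variables do not carry over. Pictures are saved under pics/ and viewed, at most 14 in all, crops included, and the job is handed in when it is done.

Besides the shell and the picture viewer there is one more tool, called after "Emit:" as a command line: name --pt "numbers of a row" for each row, then --argument value for the rest. arm_command: Moves the arm, as the interface text tells. Its arguments: {"type":"object","properties":{"rows":{"type":"array","items":{"type":"array","items":{"type":"number"}}},"hand":{"type":"number"},"force":{"type":"number"}},"required":["rows"]}

```bash
mkdir -p pics; python3 - <<'E'
from station import *
import cv2
for n in("scene","top"):
    cv2.imwrite(f"pics/{n}0.png",snapshot(n)); m=camera_model(n); print(n,m)
print(sense())
E
```

```text
scene {'intrinsics': array([[529.90878912,   0.        , 280.09926009],
       [  0.        , 529.90878912, 204.95323137],
       [  0.        ,   0.        ,   1.        ]]), 'R': array([[ 0.8002715 ,  0.59955154,  0.01017206],
       [ 0.38739731, -0.50399447, -0.77195395],
       [-0.45769952,  0.62171338, -0.63559706]]), 't': array([-451.11079483, -176.83194838, 1693.45424267])}
top {'intrinsics': array([[490.34566374,   0.        , 278.67671998],
       [  0.        , 490.34566374, 204.64812887],
       [  0.        ,   0.        ,   1.        ]]), 'R': array([[-0.01607107, -0.99974704, -0.01573439],
       [-0.99571757,  0.01743516, -0.0907884 ],
       [ 0.09103976,  0.01420794, -0.9957459 ]]), 't': array([  23.67184277,  544.48815307, 1244.1808777 ])}
{'time_s': 0.1, 'qpos': array([1.22601036e+00, 2.41314675e-01, 3.85766596e-03, 1.33520920e+00,
       4.53490990e-05, 1.57080609e+00]), 'qvel': array([-2.16761667e-04,  4.76999678e-05,  1.51015010e-03, -1.42322876e-03,
       -1.15189207e-03, -2.21631570e-04]), 'tau': array([-1.30113778e-03, -3.73137653e+01,  2.53010523e+01,  1.08704579e-02,
       -7.30554143e-05, -7.10738050e-06]), 'tcp_pos': array([168.79206246, 470.04223879, 230.51296507]), 'ee_rot': array([-3.13972277e+00, -4.53307729e-05,  2.79679684e+00]), 'wrist_force': array([0.07897272, 0.71070555, 0.31939734]), 'moment': array([-0.05061462,  0.0458615 , -0.00076312]), 'gripper_force': 0.0, 'gripper_width': 85.3227378689036}
```

View pics/top0.png

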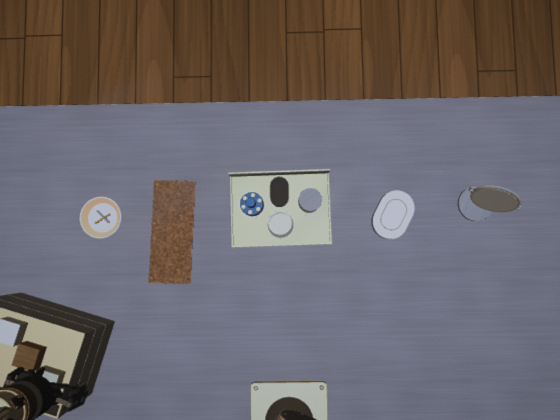

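View pics/scene0.png

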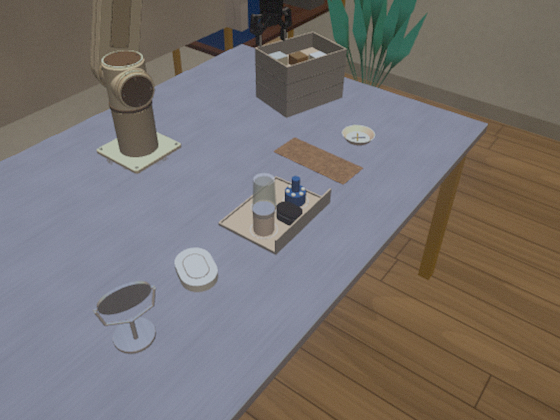

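The top view shows the mat (173,231), dish (101,217), tray (280,208), holder (252,203), case (279,192), two round things (311,200) and (280,224), dock (394,214) and mirror (480,203). I need a zoom to tell the tumbler from the jar.

```bash
python3 - <<'E'
import cv2,numpy as np
a=cv2.imread("pics/top0.png")[160:260,140:430]; b=cv2.imread("pics/scene0.png")[165:255,210:340]
a=cv2.resize(a,None,fx=2.7,fy=2.7,interpolation=cv2.INTER_CUBIC); b=cv2.resize(b,None,fx=3.6,fy=3.6,interpolation=cv2.INTER_CUBIC)
c=np.zeros((a.shape[0]+b.shape[0],max(a.shape[1],b.shape[1]),3),np.uint8); c[:a.shape[0],:a.shape[1]]=a; c[a.shape[0]:,:b.shape[1]]=b
cv2.imwrite("pics/z0.png",c);print(c.shape)
E
```

```text
(594, 783, 3)
```

View pics/z0.png

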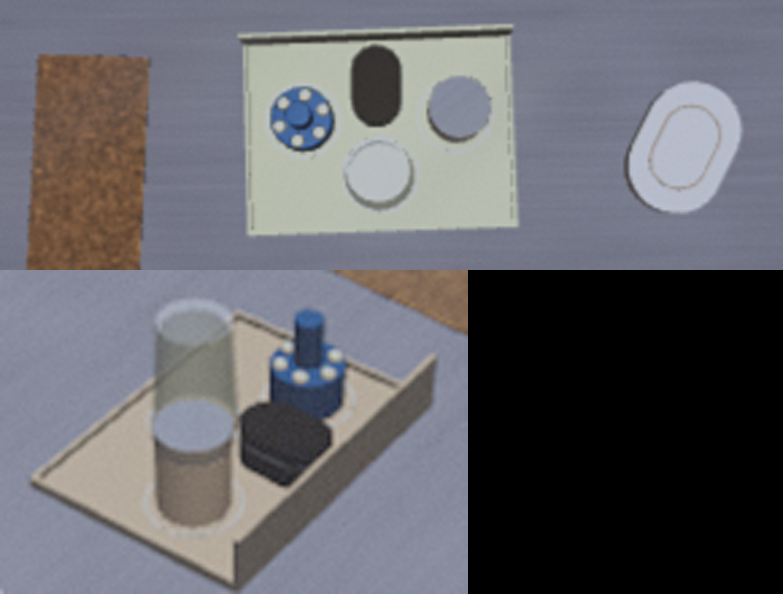

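The front spot holds the glass tumbler (280,224 in the top view), the right spot the jar (311,200) and the left spot the blue holder. Next I measure positions.

```bash
cat > h.py <<'E'
import cv2,numpy as np
from station import *
def ray(n,uv,z):
    m=camera_model(n);K,R,t=m["intrinsics"],m["R"],m["t"]
    d=R.T@np.linalg.solve(K,np.array([*uv,1.0])); c=-R.T@t
    return (c+d*(z-c[2])/d[2])[:2]
def blobs(mask,roi,amin=30):
    x0,y0,x1,y1=roi; m=np.zeros_like(mask); m[y0:y1,x0:x1]=mask[y0:y1,x0:x1]
    c,_=cv2.findContours(m,cv2.RETR_EXTERNAL,cv2.CHAIN_APPROX_NONE)
    return sorted([k for k in c if cv2.contourArea(k)>amin],key=cv2.contourArea,reverse=True)
def world(c,z,n="top"): return np.array([ray(n,p[0],z) for p in c],np.float32)
E
python3 - <<'E'
from h import *
a=cv2.imread("pics/top0.png"); hsv=cv2.cvtColor(a,cv2.COLOR_BGR2HSV); H,S,V=cv2.split(hsv)
for y,x in[(231,173),(240,245),(224,280),(200,311),(192,279),(214,394),(208,384),(150,220),(203,252),(212,246)]: print((x,y),hsv[y,x])
def rep(n,mask,roi,z):
    b=blobs(mask.astype(np.uint8)*255,roi)
    for c in b[:2]:
        w=world(c,z); print(n,cv2.boundingRect(c),"minrect",cv2.minAreaRect(w),"circ",cv2.minEnclosingCircle(w))
rep("mat",(H<20)&(S>90),(140,170,210,300),3)
rep("case",(V<70),(266,175,292,212),38)
rep("blue",(H>100)&(H<118)&(S>130),(235,185,268,222),42)
rep("post",(H>100)&(H<118)&(S>130)&(V>140),(235,185,268,222),84)
rep("jar",(H>100)&(H<130),(295,183,328,218),79)
rep("tray",((H<60)&(S>20)),(215,160,345,260),6)
rep("dock",((V>165)&(S<60)),(365,180,425,248),22)
E
```

```text
(173, 231) [ 12 119 105]
(245, 240) [ 39  22 189]
(280, 224) [101  11 192]
(311, 200) [113  33 155]
(279, 192) [12 23 56]
(394, 214) [113  25 203]
(384, 208) [160   5 165]
(220, 150) [117  36 135]
(252, 203) [108 143 161]
(246, 212) [108 153 155]
mat (149, 181, 46, 103) minrect ((481.483154296875, 296.8218688964844), (107.9530258178711, 267.6225891113281), 87.12307739257812) circ ((481.37847900390625, 299.2194519042969), 140.96249389648438)
case (271, 177, 17, 30) minrect ((577.6021118164062, 13.002631187438965), (41.161808013916016, 74.96080017089844), 88.9991226196289) circ ((577.5374145507812, 14.196474075317383), 37.59183120727539)
blue (241, 193, 22, 22) minrect ((546.8106689453125, 83.08341979980469), (52.713897705078125, 54.21299743652344), 44.340572357177734) circ ((547.3818359375, 83.74275207519531), 28.384639739990234)
post (241, 193, 21, 22) minrect ((546.5889282226562, 78.39085388183594), (49.433555603027344, 44.52351760864258), 46.85729217529297) circ ((543.8750610351562, 81.60066986083984), 26.51961898803711)
jar (299, 188, 23, 23) minrect ((552.6118774414062, -64.06583404541016), (54.49272537231445, 54.799537658691406), 88.9657974243164) circ ((551.3477783203125, -64.00201416015625), 32.95269775390625)
tray (231, 170, 98, 77) minrect ((592.4014892578125, 51.9505615234375), (152.59625244140625, 319.6934814453125), 38.07988739013672) circ ((538.1648559570312, 9.454387664794922), 159.84901428222656)
dock (373, 190, 42, 49) minrect ((515.3806762695312, -281.10711669921875), (89.1585922241211, 128.1277313232422), 61.81980514526367) circ ((515.8801879882812, -280.4344787597656), 64.18790435791016)
```

```bash
python3 - <<'E'
from h import *
a=cv2.imread("pics/top0.png"); hsv=cv2.cvtColor(a,cv2.COLOR_BGR2HSV); H,S,V=cv2.split(hsv)
m=((S<17)&(V>150)).astype(np.uint8)*255
for c in blobs(m,(262,208,300,242))[:2]:
    w=world(c,99); print("tumbler",cv2.boundingRect(c),cv2.minEnclosingCircle(w),cv2.minAreaRect(w))
m=((S<40)&(V>150)).astype(np.uint8)*255
for c in blobs(m,(75,190,130,245))[:1]: print("dish",cv2.minEnclosingCircle(world(c,22)))
for z in(100,150): print("crate",ray("top",(114,318),z),ray("top",(20,292),z))
# post in scene view cross-check: blue blob top at z 84
b=cv2.imread("pics/scene0.png"); print("post scene",ray("scene",(210+310/3.6,165+317/3.6),84),"jar lid scene",ray("scene",(210+193/3.6,165+427/3.6),79),"tumbler scene",ray("scene",(210+194/3.6,165+322/3.6),99))
print("post top",ray("top",(140+299/2.7,160+112/2.7),84))
print("case scene ctr",ray("scene",(210+286/3.6,165+432/3.6),38))
E
```

```text
tumbler (266, 209, 34, 33) ((480.7936096191406, 2.1378531455993652), 48.396156311035156) ((488.4015197753906, 5.0015106201171875), (80.18406677246094, 77.70527648925781), 89.06376647949219)
dish ((521.1383056640625, 480.22515869140625), 55.27465057373047)
crate [272.09021514 412.51970732] [337.04577132 641.66586039]
crate [278.70153596 395.02048304] [340.92486778 614.52806574]
post scene [ 718.67866816 -146.8138413 ] jar lid scene [ 714.40996565 -262.35443789] tumbler scene [ 672.03584235 -207.21533291]
post top [548.47542907  82.58629075]
case scene ctr [ 740.47761755 -201.15438673]
```

```bash
python3 - <<'E'
from h import *
for n,u,v,z in(("post",310,47,84),("jar",193,157,79),("tumbler",194,52,99),("case",286,162,38)): print(n,ray("scene",(210+u/3.6,165+v/3.6),z))
print("tumbler top",ray("top",(280.4,224.4),99),ray("top",(140+379/2.7-.5,160+172/2.7-.5),99))
E
```

```text
post [550.47181666  88.97391915]
jar [556.88812835 -62.29356427]
tumbler [497.43354078  14.72317016]
case [584.26365804  13.38386488]
tumbler top [489.82451131  10.06132883] [492.75195507  11.29960557]
```

Emit:
arm_command --pt "0 0 20 0 0 2" --pt "30 -30 0 0 0 6" --pt "30 -40 0 0 0 6" --pt "30 -40 0 0 0 6" --pt "40 -40 0 0 0 0" --pt "40 -40 0 0 0 0" --pt "40 -40 0 0 0 0" --pt "40 -40 0 0 0 0" --pt "20 -40 0 0 0 0" --pt "20 -40 0 0 0 0" --pt "20 -40 0 0 0 0" --pt "10 -30 0 0 0 0" --pt "5 -30 0 0 0 0" --pt "0 -10 0 0 0 0" --pt "0 0 0 0 0 0" --hand 85 --force 30

```text
time_s: 1.35
tcp_pos: [436.2, 73.7, 250.9]
ee_rot: [-3.141, -0.001, 3.138]
wrist_force: [-0.6, 0.3, -0.7]
gripper_width: 84.8
gripper_force: 0.0
```

Emit:
arm_command --pt "28 -30 0 0 0 0" --pt "28 -30 0 0 0 0" --pt "2 -2 -25 0 0 0" --pt "0 0 -38 0 0 0" --pt "0 0 -30 0 0 0" --pt "0 0 -25 0 0 0" --pt "0 0 0 0 0 0" --pt "0 0 0 0 0 0"

```text
time_s: 2.02
tcp_pos: [493.1, 15.1, 132.3]
ee_rot: [3.141, -0.004, -3.139]
wrist_force: [0.1, 0.4, -0.1]
gripper_width: 84.9
gripper_force: 0.0
```

```bash
python3 - <<'E'
from h import *
s=snapshot("scene")[120:270,190:390];t=snapshot("top")[160:260,220:340]
cv2.imwrite("pics/a1.png",np.hstack([cv2.resize(s,(600,450)) if 0 else cv2.resize(s,(400,300)),cv2.resize(t,(360,300))]));print(sense()["tcp_pos"])
E
```

```text
[495.66912007  14.78648865 134.97508303]
```

View pics/a1.png

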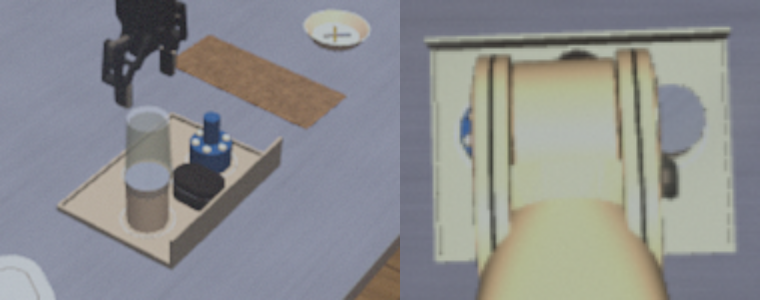

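The fingers hang above the tumbler, tips near scene px (252,168) and (274,154), roughly centred on it. Descending.

Emit:
arm_command --pt "0 -2 -30 0 0 0" --pt "0 0 -25 0 0 0" --pt "0 0 -15 0 0 0" --pt "0 0 -8 0 0 0" --pt "0 0 0 0 0 0" --pt "0 0 0 0 0 0"

```text
time_s: 2.62
tcp_pos: [495.8, 12.1, 56.8]
ee_rot: [3.141, 0.002, -3.14]
wrist_force: [0.9, -0.0, 0.4]
gripper_width: 85.1
gripper_force: 0.0
```

Emit:
arm_command --pt "0 0 0 0 0 0" --pt "0 0 0 0 0 0" --pt "0 0 0 0 0 0" --pt "0 0 0 0 0 0" --pt "0 0 0 0 0 0" --pt "0 0 0 0 0 0" --pt "0 0 0 0 0 0" --pt "0 0 0 0 0 0" --hand 50 --force 40

```text
time_s: 3.28
tcp_pos: [496.1, 12.3, 57.5]
ee_rot: [3.141, 0.004, -3.14]
wrist_force: [-1.5, 0.7, 5.9]
gripper_width: 58.9
gripper_force: 42.3
```

Emit:
arm_command --pt "0 0 10 0 0 0" --pt "0 0 25 0 0 0" --pt "0 0 30 0 0 0" --pt "0 0 30 0 0 0" --pt "-3 10 15 0 0 0" --pt "-8 24 0 0 0 0" --pt "-10 30 0 0 0 0" --pt "-10 30 0 0 0 0" --pt "-10 30 0 0 0 0" --pt "-10 30 0 0 0 0" --pt "-10 30 0 0 0 0" --pt "-10 30 0 0 0 0" --pt "-10 30 0 0 0 0" --pt "-7 22 0 0 0 0" --pt "-3 12 0 0 0 0" --pt "0 0 0 0 0 0" --pt "0 0 0 0 0 0"

```text
time_s: 4.7
tcp_pos: [403.3, 289.8, 165.6]
ee_rot: [-3.141, 0.0, -3.139]
wrist_force: [-0.5, 0.2, -1.7]
gripper_width: 59.0
gripper_force: 44.1
```

Emit:
arm_command --pt "0 0 -30 0 0 0" --pt "0 0 -30 0 0 0" --pt "0 0 -25 0 0 0" --pt "0 0 -13 0 0 0" --pt "0 0 -5 0 0 0" --pt "0 0 -3 0 0 0" --pt "0 0 0 0 0 0" --pt "0 0 0 0 0 0"

```text
time_s: 5.37
tcp_pos: [404.6, 289.9, 60.4]
ee_rot: [3.141, 0.002, -3.142]
wrist_force: [0.1, -1.0, -2.1]
gripper_width: 58.4
gripper_force: 44.1
```

Emit:
arm_command --pt "0 0 -2 0 0 0" --pt "0 0 -2 0 0 0" --pt "0 0 0 0 0 0" --pt "0 0 0 0 0 0"

```text
time_s: 5.7
tcp_pos: [404.5, 290.4, 56.5]
ee_rot: [3.14, 0.002, -3.141]
wrist_force: [0.1, 0.0, 4.3]
gripper_width: 58.9
gripper_force: 44.7
```

Emit:
arm_command --pt "0 0 0 0 0 0" --pt "0 0 0 0 0 0" --pt "0 0 0 0 0 0" --pt "0 0 0 0 0 0" --pt "0 0 20 0 0 0" --pt "0 0 35 0 0 0" --pt "0 0 40 0 0 0" --pt "0 0 20 0 0 0" --pt "20 -28 0 0 0 0" --pt "20 -28 0 0 0 0" --pt "20 -28 0 0 0 0" --pt "20 -28 0 0 0 0" --pt "20 -28 0 0 0 0" --pt "20 -28 0 0 0 0" --pt "15 -24 0 0 0 0" --pt "10 -14 0 0 0 0" --pt "0 0 0 0 0 0" --pt "0 0 0 0 0 0" --hand 85

```text
time_s: 7.2
tcp_pos: [548.5, 83.1, 169.8]
ee_rot: [3.141, -0.001, 3.141]
wrist_force: [-0.2, 0.3, 0.4]
gripper_width: 85.4
gripper_force: 0.0
```

```bash
python3 - <<'E'
from h import *
s=snapshot("scene")[100:260,190:390];t=snapshot("top")[160:290,140:340]
cv2.imwrite("pics/a2.png",np.hstack([cv2.resize(s,(400,320)),cv2.resize(t,(400,320))]));print(sense()["tcp_pos"])
E
```

```text
[547.79895701  84.44443754 169.99143579]
```

View pics/a2.png

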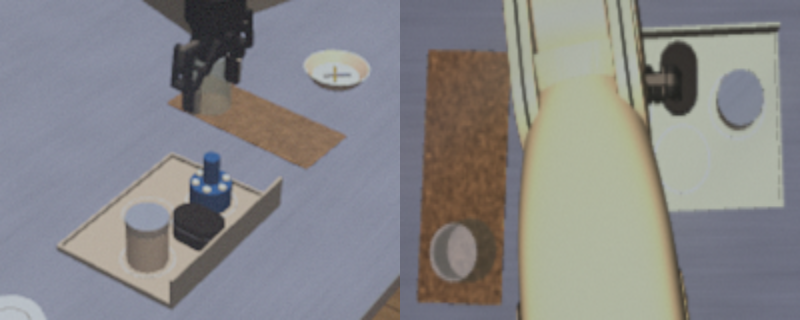

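The tumbler stands upright on the mat, at (455,252) in the crop, and the gripper is over the holder.

Emit:
arm_command --pt "0 0 -30 0 0 0" --pt "0 0 -35 0 0 0" --pt "0 0 -25 0 0 0" --pt "0 0 -15 0 0 0" --pt "0 0 -8 0 0 0" --pt "0 0 0 0 0 0" --pt "0 0 0 0 0 0" --hand 60

```text
time_s: 7.88
tcp_pos: [548.4, 84.8, 57.8]
ee_rot: [3.141, 0.0, -3.139]
wrist_force: [0.1, 0.2, 0.2]
gripper_width: 60.0
gripper_force: 0.0
```

Emit:
arm_command --pt "0 0 0 0 0 0" --pt "0 0 0 0 0 0" --pt "0 0 0 0 0 0" --pt "0 0 0 0 0 0" --pt "0 0 0 0 0 0" --pt "0 0 0 0 0 0" --pt "0 0 0 0 0 0" --pt "0 0 0 0 0 0" --hand 15 --force 40

```text
time_s: 8.55
tcp_pos: [549.5, 84.2, 58.5]
ee_rot: [3.141, 0.003, -3.141]
wrist_force: [-0.4, 0.9, 5.4]
gripper_width: 22.7
gripper_force: 40.9
```

Emit:
arm_command --pt "0 0 10 0 0 0" --pt "0 0 25 0 0 0" --pt "0 0 30 0 0 0" --pt "0 0 10 0 0 0" --pt "-3 8 0 0 0 0" --pt "-8 22 0 0 0 0" --pt "-9 30 0 0 0 0" --pt "-9 30 0 0 0 0" --pt "-9 30 0 0 0 0" --pt "-9 30 0 0 0 0" --pt "-9 30 0 0 0 0" --pt "-6 18 0 0 0 0" --pt "-2 8 0 0 0 0" --pt "0 0 -10 0 0 0" --pt "0 0 -25 0 0 0" --pt "0 0 -20 0 0 0" --pt "0 0 -10 0 0 0" --pt "0 0 -4 0 0 0" --pt "0 0 0 0 0 0" --pt "0 0 0 0 0 0"

```text
time_s: 10.22
tcp_pos: [485.1, 289.4, 63.6]
ee_rot: [3.142, 0.0, 3.141]
wrist_force: [1.3, 0.6, -2.0]
gripper_width: 22.7
gripper_force: 40.4
```

Emit:
arm_command --pt "0 0 -3 0 0 0" --pt "0 0 -2 0 0 0" --pt "0 0 -1 0 0 0" --pt "0 0 0 0 0 0" --pt "0 0 0 0 0 0"

```text
time_s: 10.63
tcp_pos: [484.7, 290.0, 57.7]
ee_rot: [3.141, 0.001, -3.141]
wrist_force: [0.4, -0.4, -1.0]
gripper_width: 22.7
gripper_force: 40.5
```

Emit:
arm_command --pt "0 0 -1 0 0 0" --pt "0 0 -1 0 0 0" --pt "0 0 0 0 0 0" --pt "0 0 0 0 0 0"

```text
time_s: 10.97
tcp_pos: [485.3, 290.8, 57.1]
ee_rot: [3.14, 0.002, -3.14]
wrist_force: [-1.2, 0.5, 5.1]
gripper_width: 22.5
gripper_force: 40.6
```

Emit:
arm_command --pt "0 0 0 0 0 0" --pt "0 0 0 0 0 0" --pt "0 0 0 0 0 0" --pt "0 0 0 0 0 0" --pt "0 0 20 0 0 0" --pt "0 0 35 0 0 0" --pt "0 0 40 0 0 0" --pt "0 0 5 0 0 0" --pt "4 -20 0 0 0 0" --pt "7 -35 0 0 0 0" --pt "7 -38 0 0 0 0" --pt "7 -38 0 0 0 0" --pt "7 -38 0 0 0 0" --pt "7 -38 0 0 0 0" --pt "7 -38 0 0 0 0" --pt "7 -38 0 0 0 0" --pt "7 -38 0 0 0 0" --pt "6 -28 0 0 0 0" --pt "2 -6 0 0 0 0" --pt "0 0 0 0 0 0" --hand 60

```text
time_s: 12.63
tcp_pos: [552.8, -67.3, 154.9]
ee_rot: [-3.142, 0.0, 3.139]
wrist_force: [-0.4, 0.2, 0.6]
gripper_width: 60.0
gripper_force: 0.0
```

```bash
python3 - <<'E'
from h import *
s=snapshot("scene")[100:260,190:390];t=snapshot("top")[160:290,140:340]
cv2.imwrite("pics/a3.png",np.hstack([cv2.resize(s,(400,320)),cv2.resize(t,(400,320))]));print(sense()["tcp_pos"])
E
```

```text
[552.19274544 -64.67299627 154.97062553]
```

View pics/a3.png

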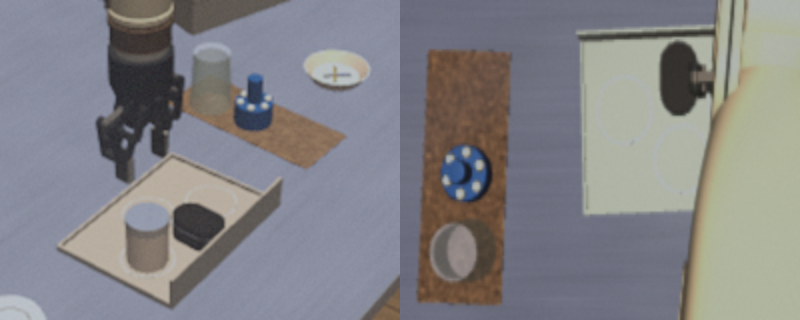

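The holder and tumbler stand on the mat and the case is untouched. Now the jar.

Emit:
arm_command --pt "0 0 0 0 0 0" --pt "0 0 0 0 0 0" --pt "0 0 -10 0 0 0" --pt "0 0 -30 0 0 0" --pt "0 0 -30 0 0 0" --pt "0 0 -20 0 0 0" --pt "0 0 -10 0 0 0" --pt "0 0 -3 0 0 0" --pt "0 0 0 0 0 0" --pt "0 0 0 0 0 0" --hand 85

```text
time_s: 13.57
tcp_pos: [553.5, -64.9, 53.3]
ee_rot: [-3.141, 0.002, -3.14]
wrist_force: [0.2, 0.0, 0.3]
gripper_width: 85.3
gripper_force: 0.0
```

Emit:
arm_command --pt "0 0 0 0 0 0" --pt "0 0 0 0 0 0" --pt "0 0 0 0 0 0" --pt "0 0 0 0 0 0" --pt "0 0 0 0 0 0" --pt "0 0 0 0 0 0" --pt "0 0 0 0 0 0" --pt "0 0 0 0 0 0" --hand 50

```text
time_s: 14.23
tcp_pos: [553.8, -64.9, 54.0]
ee_rot: [3.141, 0.003, -3.14]
wrist_force: [-0.8, 2.0, 6.7]
gripper_width: 56.8
gripper_force: 43.0
```

Emit:
arm_command --pt "0 0 10 0 0 0" --pt "0 0 25 0 0 0" --pt "0 0 30 0 0 0" --pt "0 0 15 0 0 0" --pt "0 8 0 0 0 0" --pt "1 22 0 0 0 0" --pt "2 32 0 0 0 0" --pt "2 35 0 0 0 0" --pt "2 35 0 0 0 0" --pt "2 35 0 0 0 0" --pt "2 35 0 0 0 0" --pt "2 35 0 0 0 0" --pt "2 35 0 0 0 0" --pt "1 35 0 0 0 0" --pt "0 28 0 0 0 0" --pt "0 15 0 0 0 0" --pt "0 5 0 0 0 0" --pt "0 0 0 0 0 0" --pt "0 0 0 0 0 0"

```text
time_s: 15.82
tcp_pos: [568.0, 288.6, 131.5]
ee_rot: [-3.14, -0.001, -3.141]
wrist_force: [-0.2, -0.6, -1.9]
gripper_width: 56.9
gripper_force: 43.3
```

Emit:
arm_command --pt "0 0 -15 0 0 0" --pt "0 0 -25 0 0 0" --pt "0 0 -20 0 0 0" --pt "0 0 -10 0 0 0" --pt "0 0 -5 0 0 0" --pt "0 0 -2 0 0 0" --pt "0 0 -2 0 0 0" --pt "0 0 -1 0 0 0" --pt "0 0 -1 0 0 0" --pt "0 0 0 0 0 0" --pt "0 0 0 0 0 0"

```text
time_s: 16.73
tcp_pos: [569.4, 290.1, 53.1]
ee_rot: [3.141, 0.003, -3.141]
wrist_force: [-1.6, -1.8, 5.7]
gripper_width: 56.9
gripper_force: 43.7
```

Emit:
arm_command --pt "0 0 0 0 0 0" --pt "0 0 0 0 0 0" --pt "0 0 0 0 0 0" --pt "0 0 0 0 0 0" --pt "0 0 20 0 0 0" --pt "0 0 35 0 0 0" --pt "0 0 35 0 0 0" --pt "0 0 0 0 0 0" --pt "0 0 0 0 0 0" --pt "0 0 0 0 0 0" --hand 85

```text
time_s: 17.57
tcp_pos: [568.3, 289.9, 141.1]
ee_rot: [3.142, -0.0, -3.141]
wrist_force: [0.5, -0.6, -0.8]
gripper_width: 85.2
gripper_force: 0.0
```

```bash
python3 - <<'E'
from h import *
S=snapshot("scene");T=snapshot("top")
cv2.imwrite("pics/a4.png",np.hstack([cv2.resize(S[100:260,190:390],(400,320)),cv2.resize(T[160:260,250:425],(400,229)).__class__(0) if 0 else cv2.resize(T[160:300,140:315],(400,320))]))
for n,I,roi in(("top",T,(262,172,296,214)),("scene",S,(268,195,305,228))):
    for th in(70,90):
        V=I.max(2); b=blobs((V<th).astype(np.uint8)*255,roi)
        if b: print(n,th,cv2.boundingRect(b[0]),cv2.minAreaRect(world(b[0],38,n)))
g=cv2.cvtColor(T,cv2.COLOR_BGR2GRAY); print(g[192,262:296],g[172:214,279]); print(sense()["tcp_pos"])
E
```

```text
top 70 (271, 177, 17, 30) ((577.6021118164062, 13.002631187438965), (41.161808013916016, 74.96080017089844), 88.9991226196289)
top 90 (270, 177, 18, 30) ((577.6248779296875, 14.280604362487793), (43.71175765991211, 74.96360778808594), 88.9907455444336)
scene 70 (277, 202, 25, 23) ((581.4715576171875, 1.8996238708496094), (73.01356506347656, 72.41996765136719), 0.020980726927518845)
scene 90 (277, 202, 25, 23) ((581.1725463867188, 0.9114189147949219), (71.24205017089844, 76.62665557861328), 2.9076409339904785)
[181 180 179 179 180 181 181 154  81  51  51  52  52  52  53  52  51  51
  53  52  52  53  52  50  50  55  98 170 182 180 181 181 181 181] [105  50  62 166 129  67  49  49  50  51  51  51  52  53  50  50  51  53
  52  50  51  51  52  50  53  53  51  54  52  53  53  52  52  47  61 169
 183 182 181 182 181 181]
[567.44615009 289.37859377 139.54402298]
```

View pics/a4.png

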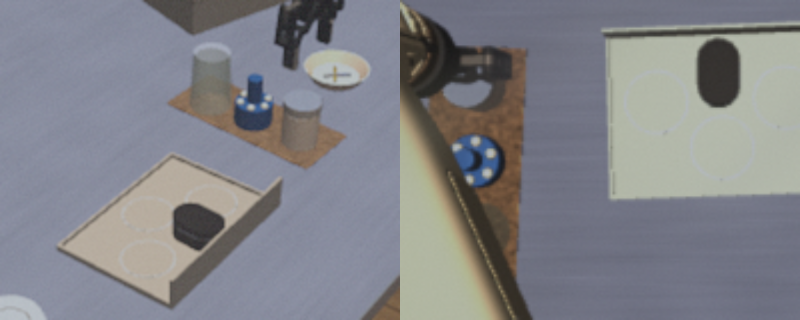

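All three stand on the mat and the case is unmoved (top px 279,191). Moving over the case while measuring the dock outline.

```bash
python3 - <<'E'
from h import *
T=cv2.imread("pics/top0.png"); m=(T.min(2)<177).astype(np.uint8)*0
g=cv2.cvtColor(T,cv2.COLOR_BGR2GRAY); print(g[205:224:3,378:410])
s=cv2.cvtColor(T,cv2.COLOR_BGR2HSV)[...,1]; b=T[...,0]; r=T[...,2].astype(int)
m=((b.astype(int)-r)>8).astype(np.uint8)*255  # bluish white, outline is not
_,lab,st,cen=cv2.connectedComponentsWithStats(m[185:245,368:420],connectivity=4)
for i,q in enumerate(st):
    if 60<q[4]<900:
        c=blobs(((lab==i)*255).astype(np.uint8),(0,0,52,60))[0]+np.array([[368,185]]); print(q,cv2.minAreaRect(world(c,22)))
E
```

```text
[[140 182 189 188 187 188 189 178 160 180 187 188 188 187 188 187 188 187
  187 188 188 187 187 189 188 189 181 154 178 187 188 187]
 [188 191 188 188 188 186 163 169 184 189 187 188 186 188 187 188 186 188
  187 189 187 188 187 187 188 187 188 183 161 180 188 187]
 [189 189 190 188 177 159 177 187 188 188 188 186 188 188 188 187 187 188
  187 188 187 187 187 187 188 188 187 184 160 180 188 188]
 [188 189 188 164 170 184 189 188 186 187 186 187 188 188 188 187 188 187
  188 188 187 188 187 188 187 187 183 162 175 187 187 186]
 [187 187 170 173 184 189 187 187 186 188 187 188 187 187 187 189 186 188
  186 187 186 187 186 188 188 170 171 183 188 186 187 188]
 [189 187 164 170 185 189 189 188 187 187 188 187 188 189 187 188 188 189
  188 187 187 187 188 186 161 178 187 187 187 188 189 186]
 [188 188 182 169 181 188 188 187 187 187 188 187 188 188 187 187 188 186
  188 187 187 187 177 173 185 187 187 189 189 187 175 134]]
[  3  10  36  44 180] ((516.0151977539062, -280.8404541015625), (56.0123176574707, 85.04138946533203), 61.76652908325195)
[ 14  15  24  29 513] ((515.2415161132812, -281.02728271484375), (50.20603561401367, 76.88312530517578), 61.75511932373047)
```

Emit:
arm_command --pt "0 -15 0 0 0 0" --pt "1 -30 0 0 0 0" --pt "2 -37 0 0 0 0" --pt "2 -37 0 0 0 0" --pt "2 -37 0 0 0 0" --pt "2 -37 0 0 0 0" --pt "2 -37 0 0 0 0" --pt "0 -30 0 0 0 0" --pt "0 -16 0 0 0 0" --pt "0 0 -20 0 0 0" --pt "0 0 -30 0 0 0" --pt "0 0 -30 0 0 0" --pt "0 0 0 0 0 0" --pt "0 0 0 0 0 0"

```text
time_s: 18.83
tcp_pos: [576.6, 13.1, 59.0]
ee_rot: [-3.141, -0.007, -3.141]
wrist_force: [0.5, 0.2, 0.6]
gripper_width: 85.2
gripper_force: 0.0
```

Emit:
arm_command --pt "0 0 -20 0 0 0" --pt "0 0 -15 0 0 0" --pt "0 0 -8 0 0 0" --pt "0 0 -4 0 0 0" --pt "0 0 0 0 0 0" --pt "0 0 0 0 0 0" --pt "0 0 0 0 0 0"

```text
time_s: 19.42
tcp_pos: [580.6, 13.9, 15.7]
ee_rot: [3.142, 0.002, -3.141]
wrist_force: [-0.3, 0.4, 1.0]
gripper_width: 85.0
gripper_force: 0.0
```

Emit:
arm_command --pt "0 0 0 0 0 0" --pt "0 0 0 0 0 0" --pt "0 0 0 0 0 0" --pt "0 0 0 0 0 0" --pt "0 0 0 0 0 0" --pt "0 0 0 0 0 0" --pt "0 0 0 0 0 0" --pt "0 0 0 0 0 0" --hand 35

```text
time_s: 20.08
tcp_pos: [580.0, 13.9, 15.0]
ee_rot: [3.141, 0.001, -3.141]
wrist_force: [0.1, 0.2, 4.7]
gripper_width: 47.1
gripper_force: 43.2
```

The grip sits a bit high on the case, so I reopen, go lower and regrip.

Emit:
arm_command --pt "0 0 0 0 0 0" --pt "0 0 0 0 0 0" --pt "0 0 0 0 0 0" --pt "0 0 -4 0 0 0" --pt "0 0 -3 0 0 0" --pt "0 0 0 0 0 0" --pt "0 0 0 0 0 0" --hand 65

```text
time_s: 20.67
tcp_pos: [579.0, 13.8, 6.6]
ee_rot: [-3.142, -0.001, -3.141]
wrist_force: [-0.4, 0.6, 0.2]
gripper_width: 64.9
gripper_force: 0.0
```

Emit:
arm_command --pt "0 0 0 0 0 0" --pt "0 0 0 0 0 0" --pt "0 0 0 0 0 0" --pt "0 0 0 0 0 0" --pt "0 0 0 0 0 0" --pt "0 0 0 0 0 0" --pt "0 0 0 0 0 0" --hand 35

```text
time_s: 21.25
tcp_pos: [579.6, 13.9, 7.4]
ee_rot: [3.142, 0.0, -3.141]
wrist_force: [0.6, -0.2, 0.4]
gripper_width: 47.2
gripper_force: 43.2
```

Emit:
arm_command --pt "0 0 10 0 0 0" --pt "0 0 25 0 0 0" --pt "0 0 30 0 0 0" --pt "0 0 15 0 0 0" --pt "-2 -10 0 0 0 0" --pt "-5 -25 0 0 0 -4" --pt "-7 -30 0 0 0 -4" --pt "-7 -30 0 0 0 -4" --pt "-7 -30 0 0 0 -4" --pt "-7 -30 0 0 0 -4" --pt "-7 -30 0 0 0 -4" --pt "-7 -30 0 0 0 -4" --pt "-7 -30 0 0 0 0" --pt "-5 -30 0 0 0 0" --pt "-3 -15 0 0 0 0" --pt "0 -5 0 0 0 0" --pt "0 0 0 0 0 0" --pt "0 0 0 0 0 0" --pt "0 0 0 0 0 0"

```text
time_s: 22.83
tcp_pos: [515.3, -279.8, 86.8]
ee_rot: [3.141, -0.002, 2.655]
wrist_force: [-0.3, -0.7, -0.3]
gripper_width: 47.4
gripper_force: 43.0
```

Emit:
arm_command --pt "0 -1 -15 0 0 0" --pt "0 0 -22 0 0 0" --pt "0 0 -12 0 0 0" --pt "0 0 -5 0 0 0" --pt "0 0 -3 0 0 0" --pt "0 0 -2 0 0 0" --pt "0 0 0 0 0 0" --pt "0 0 0 0 0 0"

```text
time_s: 23.5
tcp_pos: [516.3, -282.2, 29.2]
ee_rot: [3.142, 0.002, 2.654]
wrist_force: [0.5, 0.2, -1.2]
gripper_width: 47.2
gripper_force: 43.0
```

Emit:
arm_command --pt "0 0 -1 0 0 0" --pt "0 0 -1 0 0 0" --pt "0 0 0 0 0 0" --pt "0 0 0 0 0 0"

```text
time_s: 23.83
tcp_pos: [515.5, -282.2, 26.5]
ee_rot: [-3.142, 0.0, 2.654]
wrist_force: [0.3, -0.3, -2.0]
gripper_width: 47.4
gripper_force: 43.0
```

Emit:
arm_command --pt "0 0 -1 0 0 0" --pt "0 0 -1 0 0 0" --pt "0 0 0 0 0 0" --pt "0 0 0 0 0 0"

```text
time_s: 24.17
tcp_pos: [515.7, -282.3, 25.4]
ee_rot: [-3.142, 0.001, 2.654]
wrist_force: [-1.7, 0.1, 4.9]
gripper_width: 47.5
gripper_force: 43.7
```

Emit:
arm_command --pt "0 0 0 0 0 0" --pt "0 0 0 0 0 0" --pt "0 0 0 0 0 0" --pt "0 0 0 0 0 0" --pt "0 0 15 0 0 0" --pt "0 0 30 0 0 0" --pt "0 0 40 0 0 0" --pt "0 0 40 0 0 0" --pt "0 20 10 0 0 4" --pt "0 36 0 0 0 4" --pt "0 40 0 0 0 4" --pt "0 40 0 0 0 4" --pt "0 40 0 0 0 4" --pt "0 40 0 0 0 4" --pt "0 40 0 0 0 4" --pt "0 20 0 0 0 0" --pt "0 0 0 0 0 0" --pt "0 0 0 0 0 0" --hand 80

```text
time_s: 25.67
tcp_pos: [515.4, -5.1, 159.3]
ee_rot: [-3.141, -0.0, -3.138]
wrist_force: [0.5, -0.4, 0.6]
gripper_width: 79.7
gripper_force: 0.0
```

```bash
python3 - <<'E'
from h import *
S=snapshot("scene");T=snapshot("top")
cv2.imwrite("pics/a5.png",np.hstack([cv2.resize(S[180:340,100:300],(400,320)),cv2.resize(T[170:290,345:495],(400,320))]))
b=blobs((T.max(2)<80).astype(np.uint8)*255,(373,188,418,240))
print(cv2.boundingRect(b[0]),cv2.minAreaRect(world(b[0],56)),sense()["tcp_pos"])
E
```

```text
(385, 200, 25, 29) ((514.2667846679688, -283.1635437011719), (48.893455505371094, 77.16902160644531), 61.728431701660156) [515.56492262  -6.77131636 159.26092232]
```

View pics/a5.png

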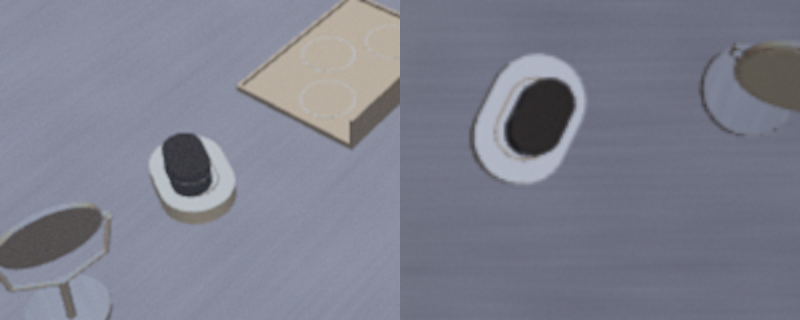

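The case lies centred on the dock, about 2–3 mm off, and aligned. Fetching the jar back first.

Emit:
arm_command --pt "4 20 0 0 0 0" --pt "7 36 0 0 0 0" --pt "7 38 0 0 0 0" --pt "7 38 0 0 0 0" --pt "7 38 0 0 0 0" --pt "7 38 0 0 0 0" --pt "7 38 0 0 0 0" --pt "6 36 0 0 0 0" --pt "2 14 0 0 0 0" --pt "0 0 -10 0 0 0" --pt "0 0 -15 0 0 0" --pt "0 0 0 0 0 0" --pt "0 0 0 0 0 0" --hand 85

```text
time_s: 26.85
tcp_pos: [568.9, 287.2, 132.6]
ee_rot: [-3.139, -0.003, 3.14]
wrist_force: [-0.0, -0.1, -0.1]
gripper_width: 85.1
gripper_force: 0.0
```

Emit:
arm_command --pt "0 1 -15 0 0 0" --pt "0 0 -28 0 0 0" --pt "0 0 -20 0 0 0" --pt "0 0 -12 0 0 0" --pt "0 0 -5 0 0 0" --pt "0 0 0 0 0 0" --pt "0 0 0 0 0 0"

```text
time_s: 27.43
tcp_pos: [570.3, 290.2, 55.4]
ee_rot: [3.141, 0.001, 3.141]
wrist_force: [0.3, -0.8, 0.9]
gripper_width: 84.8
gripper_force: 0.0
```

Emit:
arm_command --pt "0 0 0 0 0 0" --pt "0 0 0 0 0 0" --pt "0 0 0 0 0 0" --pt "0 0 0 0 0 0" --pt "0 0 0 0 0 0" --pt "0 0 0 0 0 0" --pt "0 0 0 0 0 0" --hand 50

```text
time_s: 28.02
tcp_pos: [570.5, 291.1, 56.2]
ee_rot: [3.141, 0.003, -3.141]
wrist_force: [-0.3, -2.3, 7.0]
gripper_width: 56.5
gripper_force: 42.8
```

Emit:
arm_command --pt "0 0 10 0 0 0" --pt "0 0 25 0 0 0" --pt "0 0 30 0 0 0" --pt "0 0 15 0 0 0" --pt "0 -8 0 0 0 0" --pt "-1 -22 0 0 0 0" --pt "-2 -32 0 0 0 0" --pt "-2 -35 0 0 0 0" --pt "-2 -35 0 0 0 0" --pt "-2 -35 0 0 0 0" --pt "-2 -35 0 0 0 0" --pt "-2 -35 0 0 0 0" --pt "-2 -35 0 0 0 0" --pt "-1 -35 0 0 0 0" --pt "0 -28 0 0 0 0" --pt "0 -15 0 0 0 0" --pt "0 -5 0 0 0 0" --pt "0 0 0 0 0 0" --pt "0 0 0 0 0 0" --pt "0 0 0 0 0 0"

```text
time_s: 29.68
tcp_pos: [553.1, -62.9, 133.8]
ee_rot: [3.141, -0.001, -3.139]
wrist_force: [0.5, 0.6, -1.4]
gripper_width: 56.7
gripper_force: 43.2
```

Emit:
arm_command --pt "0 0 -15 0 0 0" --pt "0 0 -25 0 0 0" --pt "0 0 -20 0 0 0" --pt "0 0 -10 0 0 0" --pt "0 0 -4 0 0 0" --pt "0 0 -2 0 0 0" --pt "0 0 -1 0 0 0" --pt "0 0 0 0 0 0" --pt "0 0 0 0 0 0" --pt "0 0 0 0 0 0"

```text
time_s: 30.52
tcp_pos: [554.3, -64.2, 58.3]
ee_rot: [-3.141, 0.002, -3.141]
wrist_force: [-0.0, -0.9, -1.1]
gripper_width: 56.7
gripper_force: 43.2
```

Emit:
arm_command --pt "0 -1 -1 0 0 0" --pt "0 0 -1 0 0 0" --pt "0 0 0 0 0 0" --pt "0 0 0 0 0 0"

```text
time_s: 30.85
tcp_pos: [554.4, -65.2, 57.2]
ee_rot: [3.141, 0.003, -3.141]
wrist_force: [-2.0, 0.3, 7.2]
gripper_width: 56.6
gripper_force: 43.9
```

Emit:
arm_command --pt "0 0 0 0 0 0" --pt "0 0 0 0 0 0" --pt "0 0 0 0 0 0" --pt "0 0 0 0 0 0" --pt "0 0 20 0 0 0" --pt "0 0 35 0 0 0" --pt "0 0 40 0 0 0" --pt "0 0 5 0 0 0" --pt "-4 20 0 0 0 0" --pt "-7 35 0 0 0 0" --pt "-7 38 0 0 0 0" --pt "-7 38 0 0 0 0" --pt "-7 38 0 0 0 0" --pt "-7 38 0 0 0 0" --pt "-7 38 0 0 0 0" --pt "-7 38 0 0 0 0" --pt "-7 38 0 0 0 0" --pt "-6 28 0 0 0 0" --pt "-3 7 0 0 0 0" --pt "0 0 0 0 0 0" --hand 85

```text
time_s: 32.52
tcp_pos: [483.6, 293.1, 154.9]
ee_rot: [3.142, -0.0, -3.136]
wrist_force: [-1.0, -0.1, -0.3]
gripper_width: 84.7
gripper_force: 0.0
```

Emit:
arm_command --pt "0 0 0 0 0 0" --pt "0 0 -10 0 0 0" --pt "0 0 -30 0 0 0" --pt "0 0 -30 0 0 0" --pt "0 0 -15 0 0 0" --pt "0 0 -10 0 0 0" --pt "0 0 -3 0 0 0" --pt "0 0 0 0 0 0" --pt "0 0 0 0 0 0" --hand 60

```text
time_s: 33.27
tcp_pos: [485.5, 290.7, 58.2]
ee_rot: [3.141, 0.001, 3.141]
wrist_force: [-0.1, 0.6, 1.0]
gripper_width: 60.1
gripper_force: 0.0
```

Emit:
arm_command --pt "0 0 0 0 0 0" --pt "0 0 0 0 0 0" --pt "0 0 0 0 0 0" --pt "0 0 0 0 0 0" --pt "0 0 0 0 0 0" --pt "0 0 0 0 0 0" --pt "0 0 0 0 0 0" --pt "0 0 0 0 0 0" --hand 15

```text
time_s: 33.93
tcp_pos: [485.2, 291.5, 58.5]
ee_rot: [3.14, 0.002, -3.14]
wrist_force: [-0.5, 1.1, 5.7]
gripper_width: 22.6
gripper_force: 39.4
```

Emit:
arm_command --pt "0 0 10 0 0 0" --pt "0 0 25 0 0 0" --pt "0 0 30 0 0 0" --pt "0 0 10 0 0 0" --pt "3 -8 0 0 0 0" --pt "8 -22 0 0 0 0" --pt "9 -30 0 0 0 0" --pt "9 -30 0 0 0 0" --pt "9 -30 0 0 0 0" --pt "9 -30 0 0 0 0" --pt "9 -30 0 0 0 0" --pt "6 -18 0 0 0 0" --pt "2 -9 0 0 0 0" --pt "0 0 -10 0 0 0" --pt "0 0 -25 0 0 0" --pt "0 0 -20 0 0 0" --pt "0 0 -10 0 0 0" --pt "0 0 -4 0 0 0" --pt "0 0 0 0 0 0" --pt "0 0 0 0 0 0"

```text
time_s: 35.6
tcp_pos: [548.7, 84.6, 63.5]
ee_rot: [3.141, 0.0, -3.14]
wrist_force: [-0.1, 0.3, -1.1]
gripper_width: 22.7
gripper_force: 39.6
```

Emit:
arm_command --pt "0 0 -3 0 0 0" --pt "0 0 -1 0 0 0" --pt "0 0 0 0 0 0" --pt "0 0 0 0 0 0" --pt "0 0 0 0 0 0"

```text
time_s: 36.02
tcp_pos: [548.8, 83.9, 59.8]
ee_rot: [3.141, 0.001, -3.141]
wrist_force: [0.6, 0.8, -0.9]
gripper_width: 22.9
gripper_force: 39.6
```

Emit:
arm_command --pt "0 0 -1 0 0 0" --pt "0 0 -1 0 0 0" --pt "0 0 0 0 0 0" --pt "0 0 0 0 0 0"

```text
time_s: 36.35
tcp_pos: [549.0, 84.0, 59.5]
ee_rot: [3.141, 0.002, -3.141]
wrist_force: [-3.3, -0.5, 9.8]
gripper_width: 22.5
gripper_force: 40.8
```

Emit:
arm_command --pt "0 0 0 0 0 0" --pt "0 0 0 0 0 0" --pt "0 0 0 0 0 0" --pt "0 0 0 0 0 0" --pt "0 0 20 0 0 0" --pt "0 0 35 0 0 0" --pt "0 0 40 0 0 0" --pt "0 0 17 0 0 0" --pt "-20 28 0 0 0 0" --pt "-20 28 0 0 0 0" --pt "-20 28 0 0 0 0" --pt "-20 28 0 0 0 0" --pt "-20 28 0 0 0 0" --pt "-20 28 0 0 0 0" --pt "-15 24 0 0 0 0" --pt "-9 14 0 0 0 0" --pt "0 0 0 0 0 0" --pt "0 0 0 0 0 0" --hand 60

```text
time_s: 37.85
tcp_pos: [404.0, 290.4, 169.1]
ee_rot: [-3.141, 0.0, -3.138]
wrist_force: [0.0, -0.1, 0.2]
gripper_width: 59.9
gripper_force: 0.0
```

Emit:
arm_command --pt "0 0 0 0 0 0" --pt "0 0 0 0 0 0" --pt "0 0 0 0 0 0" --pt "0 0 0 0 0 0" --hand 85

```text
time_s: 38.18
tcp_pos: [405.1, 289.1, 169.3]
ee_rot: [-3.141, 0.0, 3.141]
wrist_force: [0.1, -0.2, -0.3]
gripper_width: 85.1
gripper_force: 0.0
```

Emit:
arm_command --pt "0 1 -15 0 0 0" --pt "0 0 -30 0 0 0" --pt "0 0 -30 0 0 0" --pt "0 0 -22 0 0 0" --pt "0 0 -10 0 0 0" --pt "0 0 -4 0 0 0" --pt "0 0 0 0 0 0" --pt "0 0 0 0 0 0"

```text
time_s: 38.85
tcp_pos: [405.5, 291.3, 59.4]
ee_rot: [3.14, 0.002, -3.141]
wrist_force: [0.2, -0.3, -0.3]
gripper_width: 85.2
gripper_force: 0.0
```

Emit:
arm_command --pt "0 0 0 0 0 0" --pt "0 0 0 0 0 0" --pt "0 0 0 0 0 0" --pt "0 0 0 0 0 0" --pt "0 0 0 0 0 0" --pt "0 0 0 0 0 0" --pt "0 0 0 0 0 0" --pt "0 0 0 0 0 0" --hand 50

```text
time_s: 39.52
tcp_pos: [405.6, 291.4, 60.1]
ee_rot: [3.14, 0.003, -3.141]
wrist_force: [0.0, -2.0, 6.2]
gripper_width: 58.1
gripper_force: 42.4
```

Emit:
arm_command --pt "0 0 10 0 0 0" --pt "0 0 25 0 0 0" --pt "0 0 30 0 0 0" --pt "0 0 30 0 0 0" --pt "3 -10 15 0 0 0" --pt "8 -24 0 0 0 0" --pt "10 -30 0 0 0 0" --pt "10 -30 0 0 0 0" --pt "10 -30 0 0 0 0" --pt "10 -30 0 0 0 0" --pt "10 -30 0 0 0 0" --pt "10 -30 0 0 0 0" --pt "10 -30 0 0 0 0" --pt "7 -23 0 0 0 0" --pt "3 -12 0 0 0 0" --pt "0 0 0 0 0 0" --pt "0 0 0 0 0 0" --pt "0 0 0 0 0 0"

```text
time_s: 41.02
tcp_pos: [495.1, 12.7, 168.5]
ee_rot: [3.141, -0.0, -3.14]
wrist_force: [-0.2, 0.2, -2.2]
gripper_width: 58.1
gripper_force: 43.9
```

Emit:
arm_command --pt "0 0 -30 0 0 0" --pt "0 0 -30 0 0 0" --pt "0 0 -25 0 0 0" --pt "0 0 -13 0 0 0" --pt "0 0 -6 0 0 0" --pt "0 0 -3 0 0 0" --pt "0 0 0 0 0 0" --pt "0 0 0 0 0 0"

```text
time_s: 41.68
tcp_pos: [496.3, 12.8, 62.3]
ee_rot: [3.141, 0.002, -3.139]
wrist_force: [0.5, 0.1, -2.0]
gripper_width: 58.4
gripper_force: 43.9
```

Emit:
arm_command --pt "0 0 -1 0 0 0" --pt "0 0 -1 0 0 0" --pt "0 0 0 0 0 0" --pt "0 0 0 0 0 0"

```text
time_s: 42.02
tcp_pos: [496.6, 12.4, 61.2]
ee_rot: [3.141, 0.003, -3.14]
wrist_force: [-3.0, 0.8, 6.9]
gripper_width: 58.2
gripper_force: 45.0
```

Contact. Release, rise and back off towards the mat side to view.

Emit:
arm_command --pt "0 0 0 0 0 0" --pt "0 0 0 0 0 0" --pt "0 0 0 0 0 0" --pt "0 0 0 0 0 0" --pt "0 0 20 0 0 0" --pt "0 0 35 0 0 0" --pt "0 0 40 0 0 0" --pt "0 0 20 0 0 0" --pt "-10 35 0 0 0 0" --pt "-10 35 0 0 0 0" --pt "-10 35 0 0 0 0" --pt "-10 35 0 0 0 0" --pt "-10 35 0 0 0 0" --pt "-10 35 0 0 0 0" --pt "-10 35 0 0 0 0" --pt "0 0 0 0 0 0" --pt "0 0 0 0 0 0" --pt "0 0 0 0 0 0" --hand 85

```text
time_s: 43.52
tcp_pos: [425.3, 256.7, 174.0]
ee_rot: [-3.141, -0.0, -3.14]
wrist_force: [0.5, 0.4, 0.1]
gripper_width: 85.7
gripper_force: 0.0
```

```bash
python3 - <<'E'
from h import *
S=snapshot("scene");T=snapshot("top"); T0=cv2.imread("pics/top0.png"); S0=cv2.imread("pics/scene0.png")
r=lambda I:cv2.resize(I,(400,290),interpolation=cv2.INTER_CUBIC)
cv2.imwrite("pics/a6.png",np.vstack([np.hstack([r(S0[160:255,205:335]),r(S[160:255,205:335])]),np.hstack([r(T0[165:255,225:340]),r(T[165:255,225:340])])]))
for n,I in(("0",T0),("1",T)):
    H,Sa,V=cv2.split(cv2.cvtColor(I,cv2.COLOR_BGR2HSV))
    for k,m,roi,z in(("blue",(H>100)&(H<118)&(Sa>130),(235,185,268,222),42),("jar",(H>100)&(H<130),(295,183,328,218),79)):
        b=blobs(m.astype(np.uint8)*255,roi); print(n,k,cv2.minAreaRect(world(b[0],z))[:2] if b else None)
E
```

```text
0 blue ((546.8106689453125, 83.08341979980469), (52.713897705078125, 54.21299743652344))
0 jar ((552.6118774414062, -64.06583404541016), (54.49272537231445, 54.799537658691406))
1 blue ((545.9778442382812, 81.19844055175781), (55.3228874206543, 49.614620208740234))
1 jar ((552.5161743164062, -69.02735900878906), (54.47345733642578, 54.823062896728516))
```

View pics/a6.png

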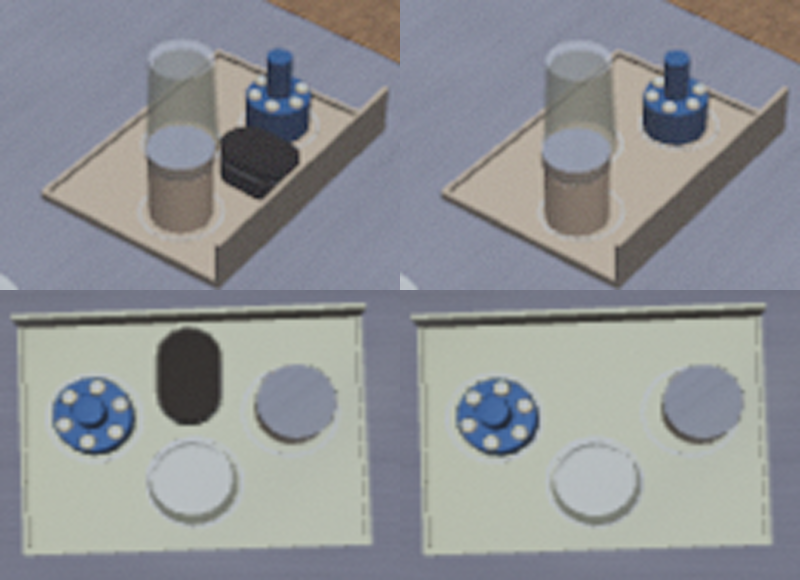

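All three stand upright. The jar is about 5 mm from its start in the top view, the holder about 2 mm, and the tumbler looks within about 2 mm. Handing in.

```bash
python3 -c "
from station import *
print(hand_in())"
```

```text
the job is handed in; nothing more can be done
None
```

The job is handed in (the station returned no verdict): the case lies about 2–3 mm from the dock's middle and aligned with its oval, and tumbler, holder and jar stand within about 5 mm of their starting spots by the camera, with the mirror and dish not touched.

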